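# Hold the contact probe on the ringed pad at the set load

### The arm

A 6-joint arm with a two-finger parallel gripper is mounted at the origin on a cart in front of the work surface, level with it; the furniture and walls round the work are solid. World frame = base frame: x ahead of the robot, y to its left, z up, the work surface at z = 0. Lengths are in m, angles in rad, forces in N, time in s.
With the tool pointing down it reaches from about 0.35 to 0.975 m from the base axis. Payload 4.9 kg.
Tool frame: the origin (TCP) lies at the very end of the fingers, on their centre line; the grasp point (between the pads) lies 19 mm behind it; z points along the fingers, y is the line along which they close (so a half turn about z gives the same grasp; the last joint's range is limited). The gripper opens to 85 mm and grips with 20 to 120 N. Pads are 22 mm wide; open, the fingers measure 114 mm over their backs; the gripper's body (76 mm by 85 mm) begins 54 mm behind the grasp point. The pads swing forward as they close: fully open they stand 13 mm farther back than shut.
Start: joints at [1.191, 0.053, 1.613, -0, 1.476, -0.119], TCP at [0.161, 0.604, 0.201] pointing down, gripper open.
Joint ranges: [-3.01, 3.01], [-1.01, 2.22], [0.06, 2.58], [-1.02, 4.17], [0.09, 2.62], [-3.14, 3.14]. Speed limits (rad/s): [2.57, 2.57, 3.14, 3.14, 3.14, 3.14].

### API

Orientations are given as a unit quaternion [w, x, y, z].
In Python, from plant import manip gives the robot as it stands.
- The arm moves only by the tool play_rows, never from a script. Its argument "series" is a list that holds one entry, the list of rows, each a list of 7 numbers: the shift along the world's x, y, z in m, then the turn, a rotation vector about the world's x, y, z in degrees, then the opening, from 0 (shut) to 1 (fully open). In form: [[[dx, dy, dz, rx, ry, rz, grip], ...]]. A call has 1 to 10 rows; each row shifts and turns the commanded pose from where the row before left it; what a row does not reach is not made up. A row lasts 1/10 s, in which the tool goes at most 50 mm and 8.59 degrees, less where a joint would pass 70% of its speed; a pose out of reach is approached as far as the arm can. A call with a gripper value outside its range is refused whole. The fingers move at their own pace and stop on an object; the grip force is fixed at half the most. Time passes only in rows, so rows that do not move let the fingers close. It gives the time, the measured TCP pose, the force, the opening and the grip force at its end, in the units of the state.
- manip.state(): the state, without advancing time (a new reading comes with each control period).
- manip.grab_frame(name): name is "scene" or "side" or "wrist"; returns a dict with "frame" (480x640x3 uint8, blue, green, red), "mtx" (3x3 intrinsics, pixels), "k1" (the pictures are not rectified: a ray, as slopes to the right and down, at radius r is drawn at 1 + k1 r^2 times it, then the intrinsics apply), "R" (3x3) and "t" (3): a world point X has camera coordinates R X + t. Camera axes: x right, y down, z forward; pixel columns grow to the right and rows downward; lengths in m; the calibration is good to about 2 mm. A picture is of the moment at which its call begins. There is no depth.
- manip.job_done(): hands the job in; it is judged then, once.
The state is a dict: "time": time; "joint_pos": joint angles; "joint_vel": joint speeds; "joint_efforts": joint torques, N m; "tool_pos": TCP position; "tool_rot": TCP orientation; "contact_force": force on the tool from outside, world axes, zero at the start; "ft_torque": the same for the moment, N m; "gripper_width": opening from 0.0 (shut) to 1.0 (fully open); "grasp_force": force on a finger pad.
Only numpy, scipy, OpenCV 4.12 (cv2) and the standard library are available. Lean on these libraries where they do the work, as an engineer would, in place of code of your own. Each camera call takes 0.05 s, during which the arm holds its last target. There are 200 camera calls.

### The job

Take the coupon carrier by its blue tab and slide it flat across the probe stand's steel base until the gold pad ringed in red lies under the tip of the brass probe pin, then let go of the carrier. Then pull the spring-return load slide out to the right by its black upright grip until its index lines up with the red cursor on the white scale, not past it: this lowers the pin onto the pad at the set load. The job ends while you hold the slide there for the reading; the pin must press on nothing but the ringed pad, and the cursor and everything else on the bench stay as they are.

Things in the scene. Friction and masses are not known exactly. Their poses are not given: they have to be found in the camera images.
- probe_stand: Bench probe stand, fixed; place and yaw vary. Dark steel base plate 350 x 320 mm, top 12 mm above the bench; grey column and arm with a slide head. Origin: bench top straight below the pin; x away from the robot, y left, z up at yaw 0. In mm: base x -220..130, y -160..160; column from x 56; head x -32..70, y -86..166, z 77..166; only the pull handle is higher.
- probe_pin: Brass sprung contact pin, 4 mm thick, hanging from the head. Origin: its tip, at rest 34.5 mm above the bench, 12 mm above the coupon. It sinks 1 mm per 2 mm of slide pull, meets the coupon at 24 mm of pull, then springs back into its holder (0.5 N at first, 80 N/m more).
- coupon_carrier: Loose aluminium plate 200 (x) x 80 (y) x 8 mm, about 0.4 kg, lying on the stand's base, tab towards the robot; carries a white ceramic coupon (74 x 60 mm, top 10.5 mm above the carrier's underside) with six gold 11 mm pads. Origin: centre of the underside, 12 mm above the bench on the base; x runs from the tab end to the coupon end.
- carrier_tab (a point): Grip point of the carrier's upright blue tab: 36 mm long (carrier x), 10 mm thick (carrier y), top 42 mm above the carrier's underside; this point is 12 mm below its top and 22 mm above the plate, at carrier x = -75 mm, y = 0.
- ringed_pad (a point): Centre of the one gold pad with a red ring round it (ring about 17 mm outside, 14 mm inside), on top of the coupon, at carrier x = +76 mm, y = +14 mm.
- pull_handle: The load slide. Origin: centre of its upright black grip, 155 mm above the bench, at home 140 mm right (stand -y) and 21.5 mm in front (-x) of the pin. Grip 38 (x) x 13 (y) mm, 18 mm above to 44 mm below the origin; rod on its left, 33 mm below; the head ends 47 mm left of it. Slides along stand -y, at most 62 mm; spring 3.2 N at home + 90 N/m, returns if let go.
- slide_index (a point): Tip of the slide's black index finger, which travels along the front edge of the white scale on top of the head. It moves with the slide, 1 to 1.
- cursor_mark (a point): Centre line of the red cursor (8 mm wide, white line on top) on the white scale; its place along the scale varies (30 to 48 mm to the right of where the index rests). The index is at the mark when it has the same stand y as this point.
- vial_front: White capped vial, 34 mm wide, 48 mm high, standing on the left of the bench; bystander. Origin: centre of its underside.
- petri_0: Petri dish, 71 mm wide, 16 mm high, on the left of the bench; bystander. Origin: centre of its underside.
- dropper_0: Brown dropper bottle, 31 mm wide, 90 mm high, at the back, left of the stand; bystander. Origin: centre of its underside.
- dropper_1: Brown dropper bottle, 35 mm wide, 104 mm high, at the back, left of the stand; bystander. Origin: centre of its underside.
- marker_black: Black marker pen, 118 mm long, 14 mm thick, lying at the front right; bystander. Origin: near its middle.

How it is judged:
By the outcome, as a careful person would: the job done as asked, in the order asked, and still so for the second after the job is handed in, while the arm keeps its last pose, push and grip.
It also fails if it takes over 48 s, if anything falls off the work surface, if the arm or the gripper's body presses on something with over 40 N, if the wrist force passes 120 N, or if a joint passes its speed limit or range.

## Working session

There is one attempt and no reset: what is moved stays moved. The work goes in short steps, Python scripts to look and compute and a tool call to move; the robot and the scene stay as the last step left them, time stands still between calls to the robot, and variables do not carry over. Pictures are saved under pics/ and viewed, at most 10 in all, crops included, and the job is handed in when it is done.

Besides the shell and the picture viewer there is one more tool, called after "Emit:" as name([rows], argument=value, ...), one row to a line, values as JSON. play_rows: Moves the arm, as the interface text tells. Its arguments: {"type":"object","properties":{"series":{"type":"array"}},"required":["series"]}

```bash
mkdir -p pics; cat > h.py <<'E'
import numpy as np, cv2
from plant import manip
def grab(n,save=None):
    f=manip.grab_frame(n)
    f={k:(np.array(v) if k!='k1' else v) for k,v in f.items()}
    if save: cv2.imwrite('pics/'+save,f['frame']); np.savez('pics/'+save[:-4]+'.npz',**f)
    return f
def load(s):
    return dict(np.load('pics/'+s+'.npz'))
def ray(f,uv):
    d=np.array([float(f['k1']),0,0,0,0])
    p=cv2.undistortPoints(np.array([[uv]],float),f['mtx'],d)[0,0]
    R=f['R'];return -R.T@f['t'].ravel(), R.T@np.array([p[0],p[1],1])
def onz(f,uv,z):
    c,d=ray(f,uv);return c+d*(z-c[2])/d[2]
def proj(f,X):
    d=np.array([float(f['k1']),0,0,0,0])
    return cv2.projectPoints(np.array(X,float).reshape(-1,1,3),cv2.Rodrigues(f['R'])[0],f['t'].astype(float),f['mtx'],d)[0].reshape(-1,2)
def tri(fs,uvs):
    A=np.zeros((3,3));b=np.zeros(3)
    for f,uv in zip(fs,uvs):
        c,d=ray(f,uv);d=d/np.linalg.norm(d);P=np.eye(3)-np.outer(d,d);A+=P;b+=P@c
    return np.linalg.solve(A,b)
E
python3 - <<'E'
from h import *
for n in ['scene','side','wrist']:
    f=grab(n,n+'0.png'); print(n,(-f['R'].T@f['t']).round(3),f['R'][2].round(2),f['k1'],f['mtx'][0,0])
print(manip.state())
E
```

```text
scene [0.101 1.021 1.121] [ 0.35 -0.64 -0.69] -0.10239313203458937 606.9440850159092
side [0.503 1.178 0.825] [ 0.06 -0.83 -0.55] -0.0049999867837813555 491.8754353537144
wrist [0.096 0.62  0.373] [ 0.25 -0.07 -0.96] 0.003534631689458833 358.1285526683269
{'time': 0.15, 'joint_pos': array([ 1.19097298e+00,  5.32172885e-02,  1.61399610e+00, -3.72231578e-05,
        1.47597604e+00, -1.19004993e-01]), 'joint_vel': array([ 0.00059114, -0.00265412, -0.00391978, -0.000463  , -0.00140418,
        0.00104716]), 'joint_efforts': array([ 3.13456248e-04, -3.94243419e+01, -3.70722055e+01, -1.13582803e-04,
        4.65091856e-03, -7.57814291e-06]), 'tool_pos': array([0.16098321, 0.60335703, 0.20032752]), 'tool_rot': array([-1.79118231e-04,  1.30038055e-01,  9.91508682e-01, -7.78258185e-04]), 'contact_force': array([0.77121282, 0.55856532, 0.18749502]), 'ft_torque': array([-0.02379424,  0.00167385, -0.01108725]), 'grasp_force': 0.0, 'gripper_width': 1.00273335978433}
```

View pics/scene0.png

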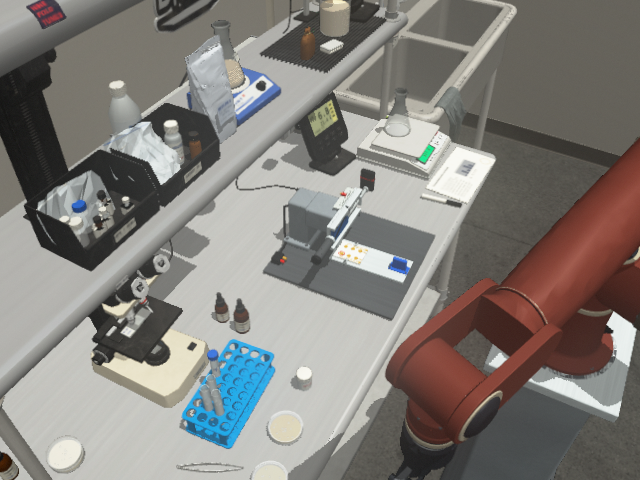

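View pics/side0.png

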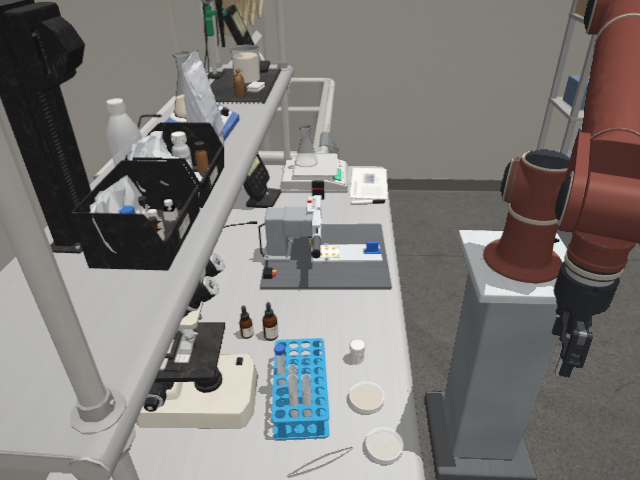

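The scene view shows the stand around (345,245), with the blue tab at (400,265), the grip at (368,178) and the base corners near (435,235) and (395,312). In the side view the tab is at (372,247) and the grip at (318,187). I'll enlarge both views.

```bash
python3 - <<'E'
from h import *
a=load('scene0')['frame'][160:320,255:445]; b=load('side0')['frame'][170:295,250:400]
a=cv2.resize(a,None,fx=4.2,fy=4.2,interpolation=2)[:600,:798]
cv2.imwrite('pics/cropA.png',cv2.resize(load('scene0')['frame'][165:315,260:440],(720,600),interpolation=2))
cv2.imwrite('pics/cropB.png',cv2.resize(b,(720,600),interpolation=2))
for n in ['scene0','side0']:
    f=load(n);h=cv2.cvtColor(f['frame'],cv2.COLOR_BGR2HSV)
    m=cv2.inRange(h,(105,150,60),(130,255,255))
    _,_,st,c=cv2.connectedComponentsWithStats(m)
    for s,cc in zip(st[1:],c[1:]):
        if s[4]>20: print(n,s,cc.round(1),onz(f,cc,.04).round(3))
E
```

```text
scene0 [ 72 200  14  12 129] [ 78.7 205.8] [1.295 0.226 0.04 ]
scene0 [394 257  13   6  35] [399.9 259.7] [ 0.429 -0.008  0.04 ]
scene0 [390 265  19   9  66] [399.8 269.6] [0.416 0.024 0.04 ]
scene0 [207 350  10   8  63] [211.9 353.6] [0.674 0.45  0.04 ]
side0 [120 207  15   6  76] [127.1 209.7] [ 1.215 -0.176  0.04 ]
side0 [364 242  17  12 155] [372. 248.] [0.428 0.017 0.04 ]
side0 [275 344  10  11  95] [279.5 349. ] [0.642 0.418 0.04 ]
```

View pics/cropA.png

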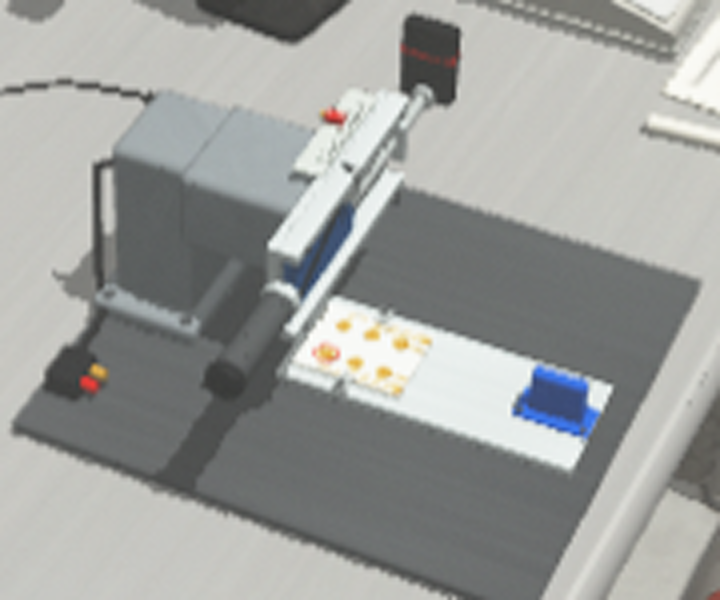

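View pics/cropB.png

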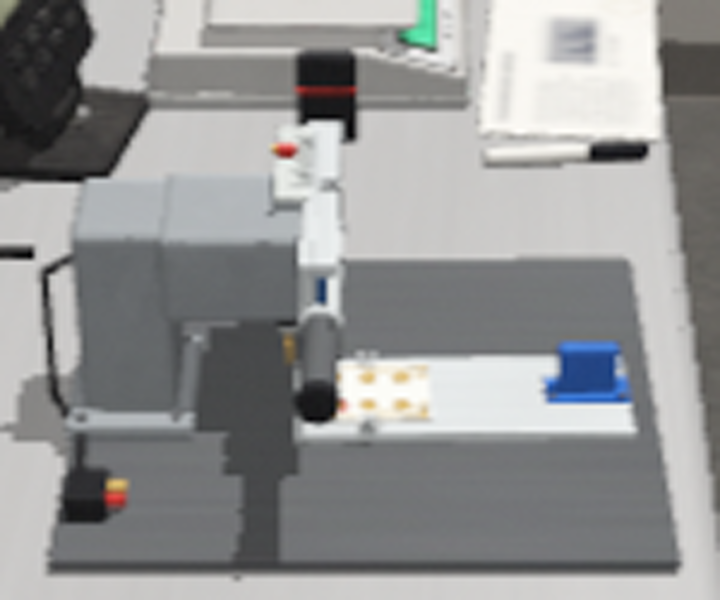

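Crops: the ringed pad is visible, the pin is hidden behind the left-pointing cylinder or just beside it, and the red cursor is on the scale near the grip. Next I'll compute the stand pose from the base corners.

```bash
python3 - <<'E'
from h import *
A=load('scene0');B=load('side0')
a=lambda u,v:(260+u/4,165+v/4)
b=lambda u,v:(250+u/4.8,170+v/4.8)
P=lambda n,x:print(n,np.round(x,4))
P('A BL',onz(A,a(15,425),.012));P('A FR',onz(A,a(700,283),.012))
P('B BL',onz(B,b(50,565),.012));P('B FL',onz(B,b(678,565),.012));P('B FR',onz(B,b(628,262),.012))
P('ringA',onz(A,a(326,353),.0225));
P('carr corners A',[onz(A,a(*p),.02) for p in [(612,385),(573,470),(290,377)]])
P('carr B',[onz(B,b(*p),.02) for p in [(628,358),(634,432),(300,438)]])
P('tab tri',tri([A,B],[a(563,372),b(590,345)]))
P('cursor tri',tri([A,B],[a(334,116),b(286,150)]))
P('grip top tri',tri([A,B],[a(433,18),b(327,52)]))
E
```

```text
A BL [0.7223 0.1668 0.012 ]
A FR [ 0.3901 -0.1624  0.012 ]
B BL [0.7247 0.1737 0.012 ]
B FL [0.3811 0.1598 0.012 ]
B FR [ 0.3931 -0.1568  0.012 ]
ringA [0.5754 0.0258 0.0225]
carr corners A [[ 0.4038 -0.0377  0.02  ]
 [ 0.3973  0.0416  0.02  ]
 [ 0.5868  0.0537  0.02  ]]
carr B [[ 0.3996 -0.031   0.02  ]
 [ 0.3998  0.0469  0.02  ]
 [ 0.5944  0.0603  0.02  ]]
tab tri [ 0.426  -0.0052  0.0476]
cursor tri [ 0.6074 -0.0413  0.1562]
grip top tri [ 0.5896 -0.148   0.1679]
```

Emit:
play_rows([
  [[0.017,-0.04,0,0,0,1.9,1],[0.017,-0.04,0,0,0,1.9,1],[0.017,-0.04,0,0,0,1.9,1],[0.017,-0.04,0,0,0,1.9,1],[0.017,-0.04,0,0,0,1.9,1],[0.017,-0.04,0,0,0,1.9,1],[0.017,-0.04,0,0,0,1.9,1],[0.017,-0.04,0,0,0,1.9,1],[0.017,-0.04,0,0,0,1.9,1],[0.017,-0.04,0,0,0,1.9,1]],
])

```text
time: 1.15
tool_pos: [0.3313, 0.2022, 0.2011]
tool_rot: [0.0, -0.036, 0.999, 0.0]
contact_force: [0.2, 0.8, 0.4]
gripper_width: 1.0
grasp_force: 0.0
```

Emit:
play_rows([
  [[0.017,-0.04,0,0,0,0,1],[0.017,-0.04,0,0,0,0,1],[0.017,-0.04,-0.01,0,0,0,1],[0.017,-0.04,-0.03,0,0,0,1],[0.017,-0.04,-0.03,0,0,0,1],[0,0,0,0,0,0,1],[0,0,0,0,0,0,1]],
])

```text
time: 1.85
tool_pos: [0.4136, 0.0076, 0.1334]
tool_rot: [-0.001, -0.034, 0.999, 0.0]
contact_force: [-0.6, 1.2, 0.5]
gripper_width: 1.0
grasp_force: 0.0
```

```bash
python3 - <<'E'
from h import *
f=grab('wrist','w1.png'); print((-f['R'].T@f['t']).round(3),f['R'][2].round(2))
s=manip.state();print(s['tool_pos'],s['tool_rot'],s['contact_force'])
print(proj(f,[[.607,.010,.0345],[.574,.03,.0225],[.426,.005,.04]]))
E
```

```text
[0.347 0.002 0.307] [ 0.26  0.02 -0.97]
[0.41422964 0.00825437 0.13455738] [-1.69692203e-04 -3.51236001e-02  9.99382932e-01  2.44801018e-04] [-0.16973467  0.43516931 -0.47711124]
[[305.9937912  431.50366618]
 [329.94751073 393.41328691]
 [313.46676621 245.062639  ]]
```

View pics/w1.png

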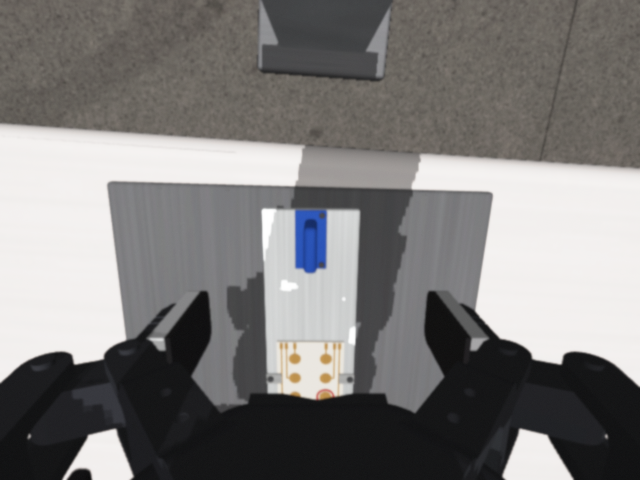

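The wrist view shows the base front corners at (110,182) and (491,193), the tab at (311,240) and the ring at (325,396). The pin is hidden by the gripper. I'll refine these numbers.

```bash
cat > wr.py <<'E'
from h import *
def carrier(f,zt=.0):
    g=f['frame'];h=cv2.cvtColor(g,cv2.COLOR_BGR2HSV)
    m=cv2.inRange(h,(105,150,60),(130,255,255))
    n,l,st,c=cv2.connectedComponentsWithStats(m)
    return m
E
python3 - <<'E'
from h import *
f=load('w1');A=load('scene0');B=load('side0')
g=f['frame'];h=cv2.cvtColor(g,cv2.COLOR_BGR2HSV);gr=g.max(2)
# front edge of base per column, corners via side edges per row
pts=[]
for u in list(range(125,285,4))+list(range(425,480,4)):
    col=gr[150:215,u].astype(int);k=np.argmin(np.diff(cv2.GaussianBlur(col.astype(np.float32)[None],(5,1),0)[0]));pts.append(onz(f,(u,150+k+.5),.012)[:2])
L=[];R=[]
for v in range(195,285,4):
    r=cv2.GaussianBlur(gr[v:v+1].astype(np.float32),(5,1),0)[0]
    k=85+np.argmin(np.diff(r[85:160]));L.append(onz(f,(k+.5,v),.012)[:2])
    k=440+np.argmax(np.diff(r[440:510]));R.append(onz(f,(k+.5,v),.012)[:2])
def fit(p):
    vx,vy,x,y=cv2.fitLine(np.array(p,np.float32),cv2.DIST_HUBER,0,.001,.001).ravel();return np.array([x,y]),np.array([vx,vy])
fs=[fit(p) for p in (pts,L,R)]
for q,d in fs: print(q.round(4),np.degrees(np.arctan2(d[1],d[0])).round(2))
def X(a,b): t=np.linalg.solve(np.c_[a[1],-b[1]],b[0]-a[0]);return a[0]+t[0]*a[1]
CR,CL=X(fs[0],fs[1]),X(fs[0],fs[2]);print('corners R,L',CR,CL,np.linalg.norm(CR-CL))
y=(CL-CR)/np.linalg.norm(CL-CR);x=np.array([y[1],-y[0]])
o=(CL+CR)/2+.22*x;print('yaw',np.degrees(np.arctan2(x[1],x[0])),'pin',o)
# ring & carrier
m=cv2.inRange(h,(0,120,80),(8,255,255))|cv2.inRange(h,(172,120,80),(180,255,255));v,u=np.nonzero(m[330:,:]);print('ring px',u.mean(),v.mean()+330,u.min(),u.max(),v.min()+330,v.max()+330,len(u))
print('ring',onz(f,((u.min()+u.max())/2,v.min()+330+(u.max()-u.min())/2),.0225))
# carrier side edges rows 215..335 : white plate
E1=[];E2=[]
for vv in list(range(216,335,4)):
    r=cv2.GaussianBlur(gr[vv:vv+1].astype(np.float32),(5,1),0)[0];d=np.diff(r)
    E1.append(onz(f,(250+np.argmax(d[250:280])+.5,vv),.02)[:2]);E2.append(onz(f,(345+np.argmin(d[345:370])+.5,vv),.02)[:2])
e1,e2=fit(E1),fit(E2)
for q,d in(e1,e2):print('car edge',q,np.degrees(np.arctan2(d[1],d[0])))
# tab: blue bright top
m=cv2.inRange(h,(105,150,60),(130,255,255));v,u=np.nonzero(m);print('blue',u.min(),u.max(),v.min(),v.max())
# cf pin px in A,B
P=np.r_[o,.0345];print('pin proj A,B',proj(A,P),proj(B,P),proj(B,P+[0,0,.04]))
cv2.imwrite('pics/c2.png',cv2.resize(g[190:420,240:390],(522,600)[::1] if 0 else (390,600),interpolation=2))
E
```

```text
[ 0.3857 -0.0356] -87.62
[ 0.4444 -0.1653] 2.33
[0.4193 0.1517] 2.29
corners R,L [ 0.39120397 -0.16747928] [0.37799332 0.15007868] 0.31783262
yaw 2.3821745 pin [6.0440850e-01 4.4396333e-04]
ring px 328.75 397.25 317 333 396 399 4
ring [0.58596467 0.02626744 0.0225    ]
car edge [ 0.461406   -0.03569235] 3.820259
car edge [0.45593473 0.04413045] 3.6026404
blue 296 325 211 271
pin proj A,B [[336.0968941  240.11948803]] [[310.34470786 245.00931464]] [[310.02331146 233.32728447]]
```

View pics/c2.png

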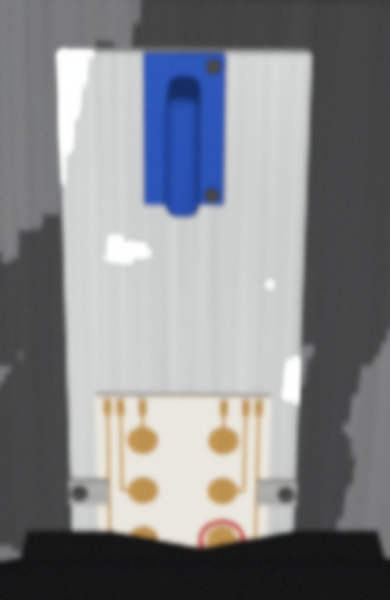

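The crop shows the carrier front edge at v≈209, the ring centred at about (325.4,398.5), and pads visible above it. Now the carrier pose, and the shift needed.

```bash
python3 - <<'E'
from h import *
f=load('w1');c=lambda u,v:(240+u/2.6,190+v*230/600)
print('ring',onz(f,c(222,544),.0225))
print('front edge mid',onz(f,c(185,51),.02))
for p in [(143,440),(223,440),(142,490),(222,490)]: print('pad',onz(f,c(*p),.0225).round(4))
# tab top ends z=.054 : far end lower (top face far end), crop (182,100) near top edge? 
print('tab top near/far',onz(f,c(183,98),.054),onz(f,c(182,214),.054))
print('from front edge: tab,pad')
a=np.radians(3.7);R=np.array([[np.cos(a),-np.sin(a)],[np.sin(a),np.cos(a)]])
o=onz(f,c(185,51),.02)[:2]+R@[.1,0];print('centre',o,'tab',o+R@[-.075,0],'pad',o+R@[.076,.014])
E
```

```text
ring [0.57989813 0.02617685 0.0225    ]
front edge mid [0.40203608 0.00134029 0.02      ]
pad [ 0.5393 -0.0044  0.0225]
pad [0.5374 0.0234 0.0225]
pad [ 0.5594 -0.0037  0.0225]
pad [0.5575 0.0245 0.0225]
tab top near/far [0.40877444 0.00175478 0.054     ] [0.44309724 0.00365515 0.054     ]
from front edge: tab,pad
centre [0.50182764 0.00779352] tab [0.42698397 0.0029536 ] pad [0.57676578 0.0266688 ]
```

Emit:
play_rows([
  [[0.013,-0.005,-0.02,0,0,0,1],[0,0,-0.03,0,0,0,1],[0,0,-0.02,0,0,0,1],[0,0,-0.015,0,0,0,1],[0,0,0,0,0,0,1],[0,0,0,0,0,0,1]],
])

```text
time: 2.5
tool_pos: [0.428, 0.004, 0.0508]
tool_rot: [0.001, -0.036, 0.999, -0.0]
contact_force: [-0.5, 0.2, 0.2]
gripper_width: 1.002
grasp_force: 0.0
```

Emit:
play_rows([
  [[0,-0.001,-0.012,0,0,0,1],[0,0,-0.009,0,0,0,1],[0,0,0,0,0,0,1],[0,0,0,0,0,0,0.5],[0,0,0,0,0,0,0],[0,0,0,0,0,0,0],[0,0,0,0,0,0,0],[0,0,0,0,0,0,0],[0,0,0,0,0,0,0],[0,0,0,0,0,0,0]],
])

```text
time: 3.5
tool_pos: [0.4273, 0.0021, 0.0285]
tool_rot: [0.0, -0.035, 0.999, -0.0]
contact_force: [0.4, 0.7, 0.8]
gripper_width: -0.002
grasp_force: 0.0
```

```bash
cat > loc.py <<'E'
from h import *
import sys
f=grab('wrist',sys.argv[1]+'.png');g=f['frame'];h=cv2.cvtColor(g,cv2.COLOR_BGR2HSV)
s=manip.state();print(s['tool_pos'],s['tool_rot'],s['contact_force'],s['gripper_width'],s['grasp_force'])
m=cv2.inRange(h,(10,80,100),(25,255,255));n,l,st,c=cv2.connectedComponentsWithStats(m)
for a,b in zip(st[1:],c[1:]):
    if a[4]>40: print('gold',a,b.round(1),onz(f,b,.0225).round(4))
E
python3 loc.py w2
```

```text
[0.42735394 0.00211299 0.02851959] [ 2.64915447e-05 -3.54059238e-02  9.99373013e-01 -8.04002866e-06] [-0.04690582 -0.57267586 -0.3630553 ] -0.004280090732771317 0.0
```

```bash
python3 - <<'E'
from h import *
f=grab('side','s2.png');g=grab('scene','a2.png')
w=load('w2')['frame']
a=cv2.resize(f['frame'][190:290,300:440],(420,300),interpolation=2);b=cv2.resize(g['frame'][210:330,320:460],(380,300),interpolation=2)
top=np.hstack([a,b]);c=cv2.resize(w,(400,300));cv2.imwrite('pics/m2.png',np.vstack([top,np.hstack([c,np.zeros((300,400,3),np.uint8)])]))
E
```

```text
(no output)
```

View pics/m2.png

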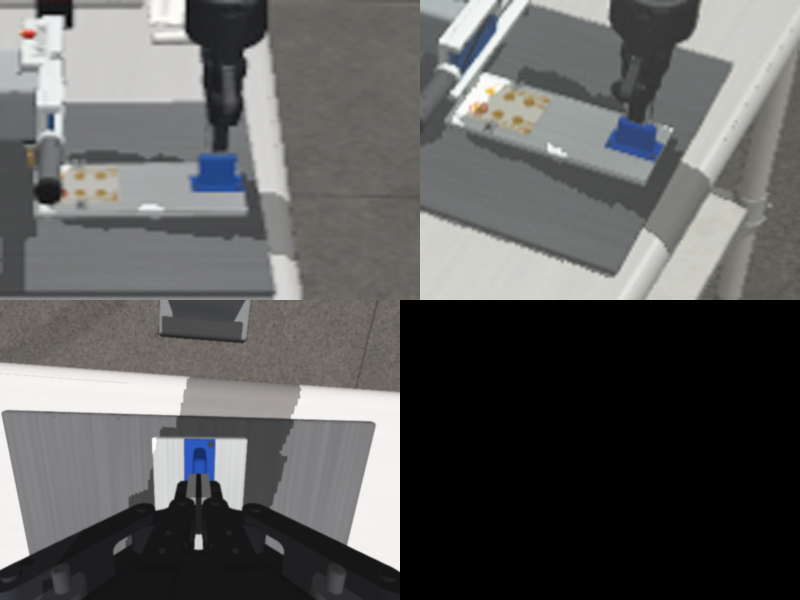

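```bash
python3 - <<'E'
from h import *
T=np.array([.4273,.0021,.0285])
S=load('s2');A=load('a2');W=load('w2')
for z in (0,.03):
  P=T+[0,0,z]
  u=proj(S,P)[0];print('side mosaic',(u-[300,190])*3)
  u=proj(A,P)[0];print('scene mosaic',(u-[320,210])*[380/140,2.5]+[420,0])
  u=proj(W,P)[0];print('wrist mosaic',u*.625+[0,300])
print(manip.state()['tool_pos'])
E
```

```text
side mosaic [215.53802714 174.95827346]
scene mosaic [633.47608387 139.17386896]
wrist mosaic [198.98076464 471.18065276]
side mosaic [217.00951346 148.73396261]
scene mosaic [636.4980314 118.0594663]
wrist mosaic [199.0901435  486.92087521]
[0.42732683 0.00211832 0.02848779]
```

```bash
python3 - <<'E'
from h import *
W=load('w2')['frame'][200:400,240:400];S=load('s2')['frame'][215:265,350:400];A=load('a2')['frame'][235:285,380:430]
z=lambda i,w,h:cv2.resize(i,(w,h),interpolation=cv2.INTER_CUBIC)
cv2.imwrite('pics/m3.png',np.hstack([z(W,480,600),np.vstack([z(S,300,300),z(A,300,300)])]))
E
```

```text
(no output)
```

View pics/m3.png

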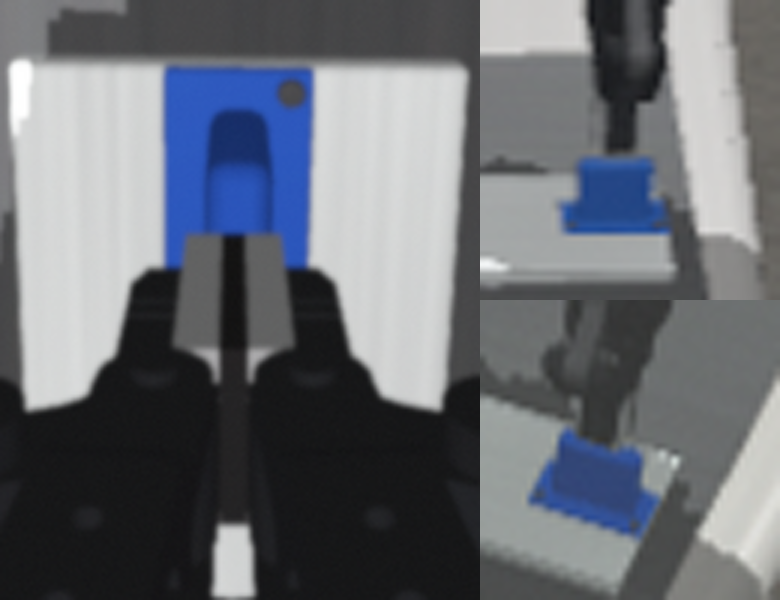

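The fingers are shut over the tab top in the wrist view. I'll raise them clear and measure the true fingertip height.

Emit:
play_rows([
  [[0,0,0.03,0,0,0,0],[0,0,0.03,0,0,0,0],[0,0,0,0,0,0,0],[0,0,0,0,0,0,0]],
])

```text
time: 4.05
tool_pos: [0.4279, 0.002, 0.0892]
tool_rot: [0.001, -0.035, 0.999, -0.0]
contact_force: [-0.3, 0.2, -0.8]
gripper_width: 0.001
grasp_force: 0.0
```

```bash
python3 - <<'E'
from h import *
S=grab('side','s4.png');A=grab('scene','a4.png');W=grab('wrist','w4.png');T=manip.state()['tool_pos'];print(T,manip.state()['contact_force'])
for n,f in(('S',S),('A',A)):
    for dz in (0,.015,.03):print(n,dz,proj(f,T+[0,0,dz])[0].round(1))
    u,v=proj(f,T)[0].astype(int)
    print(f['frame'][v-16:v+5,u-8:u+9].max(2))
h=cv2.cvtColor(W['frame'],cv2.COLOR_BGR2HSV);m=cv2.inRange(h,(105,150,60),(130,255,255));v,u=np.nonzero(m);print('blue',u.min(),u.max(),v.min(),v.max())
E
```

```text
[0.42626116 0.00228955 0.0870241 ] [0.91811336 0.00216684 0.24974564]
S 0 [373.2 231.1]
S 0.015 [373.4 226.6]
S 0.03 [373.7 222. ]
[[207 208 208 209 172 123  97  51  40  42  40  54 120 189 210 210 209]
 [208 207 208 208 171 120  95  49  42  39  40  54 125 190 209 210 209]
 [208 207 208 209 168 118  95  48  40  41  40  63 127 191 210 210 210]
 [208 208 208 209 168 116  93  46  42  41  40  68 132 193 210 210 210]
 [209 208 208 209 168 115  92  43  42  42  42  70 139 194 211 210 209]
 [208 208 208 209 178 130  90  41  43  42  40  77 145 196 210 210 210]
 [209 208 208 209 189 145  90  37  42  45  43  86 158 200 210 210 210]
 [208 208 208 209 197 159 123 116 118 118 117 138 186 207 210 210 210]
 [181 180 180 181 179 173 165 162 164 163 165 170 177 181 183 200 210]
 [133 133 133 133 134 134 132 131 132 132 132 133 134 134 134 141 190]
 [124 124 124 124 124 124 124 125 124 124 124 123 124 124 124 123 164]
 [125 126 126 125 126 125 126 126 125 125 126 125 126 126 126 126 146]
 [125 125 125 126 125 124 124 125 125 124 125 125 126 125 125 124 151]
 [122 123 123 124 125 124 125 125 125 124 125 
[... 1396 characters left out ...]
12 112 113 111 112 112 111 111 113 111]
 [111 111 111 113 113 113 113 113 112 113 114 111 111 113 112 112 112]
 [109 109 110 111 110 111 113 115 113 113 114 112 113 113 113 112 112]
 [110 111 111 109 110 111 111 113 112 113 113 113 113 113 112 112 114]
 [113 110 111 111 111 109 111 110 110 111 112 113 113 113 114 112 111]
 [111 112 113 111 111 111 112 111 111 110 110 110 111 111 111 113 113]
 [110 111 111 111 113 113 112 111 111 112 111 110 110 110 111 111 112]
 [112 112 109 112 110 109 110 112 112 111 111 111 110 111 110 110 110]
 [113 113 111 112 112 110 111 111 111 111 112 110 111 110 111 112 111]
 [111 111 112 114 111 112 112 111 111 110 110 110 110 111 111 110 111]]
blue 301 336 205 278
```

Both cameras put the fingertips about 28 mm above the reported TCP, so I'll grasp with a reported z of about 0.002. I'll open, lower and close again.

Emit:
play_rows([
  [[0,0.001,0,0,0,0,1],[0,0,0,0,0,0,1],[0,0,0,0,0,0,1],[0,0,0,0,0,0,1],[0,0,-0.03,0,0,0,1],[0,0,-0.03,0,0,0,1],[0,0,-0.015,0,0,0,1],[0,0,-0.005,0,0,0,1],[0,0,0,0,0,0,1],[0,0,0,0,0,0,1]],
])

```text
time: 5.2
tool_pos: [0.4283, 0.0029, 0.0096]
tool_rot: [0.001, -0.035, 0.999, -0.0]
contact_force: [0.8, 0.3, 0.1]
gripper_width: 0.998
grasp_force: 0.0
```

Emit:
play_rows([
  [[0,0,-0.004,0,0,0,1],[0,0,0,0,0,0,0.4],[0,0,0,0,0,0,0.2],[0,0,0,0,0,0,0],[0,0,0,0,0,0,0],[0,0,0,0,0,0,0],[0,0,0,0,0,0,0],[0,0,0,0,0,0,0]],
])

```text
time: 6.0
tool_pos: [0.4276, 0.0029, 0.0048]
tool_rot: [0.0, -0.035, 0.999, -0.0]
contact_force: [-0.5, -1.1, 1.8]
gripper_width: 0.104
grasp_force: 61.3
```

```bash
python3 loc.py w5
```

```text
[0.4275596  0.00294104 0.00475412] [ 1.54076057e-04 -3.53355297e-02  9.99375479e-01 -1.66912846e-04] [-0.53869024 -0.77471     1.88809326] 0.10238513915283187 61.32926344871521
```

Gripped: opening 0.104, 61 N. Sliding.

Emit:
play_rows([
  [[0.003,-0.003,0,0,0,0,0],[0.003,-0.003,0,0,0,0,0],[0.003,-0.003,0,0,0,0,0],[0.003,-0.003,0,0,0,0,0],[0.003,-0.003,0,0,0,0,0],[0.003,-0.003,0,0,0,0,0],[0.003,-0.003,0,0,0,0,0],[0.003,-0.003,0,0,0,0,0],[0,0,0,0,0,0,0],[0,0,0,0,0,0,0]],
])

```text
time: 7.05
tool_pos: [0.4515, -0.0205, 0.0048]
tool_rot: [0.0, -0.035, 0.999, 0.0]
contact_force: [-0.9, 2.9, 4.8]
gripper_width: 0.098
grasp_force: 61.7
```

```bash
python3 - <<'E'
from h import *
S=grab('side','s6.png');A=grab('scene','a6.png');W=grab('wrist','w6.png');s=manip.state();print(s['tool_pos'],s['tool_rot'],s['contact_force'],s['grasp_force'])
for n,f in(('S',S),('A',A)):
    h=cv2.cvtColor(f['frame'],cv2.COLOR_BGR2HSV);g=f['frame']
    m=cv2.inRange(h,(8,70,40),(28,255,255));k,l,st,c=cv2.connectedComponentsWithStats(m)
    for a,b in zip(st[1:],c[1:]):
        if 290<b[0]<370 and 220<b[1]<275: print(n,a,b.round(1))
z=lambda i:cv2.resize(i,(400,600),interpolation=cv2.INTER_CUBIC)
cv2.imwrite('pics/m6.png',np.hstack([z(S['frame'][220:280,290:330]),z(A['frame'][215:275,320:360])]))
E
```

```text
[ 0.451484   -0.02051714  0.00475497] [ 1.81335773e-04 -3.54676381e-02  9.99370752e-01  3.36923233e-04] [-1.0772028   2.94380996  5.39885808] 61.77151322364807
S [309 240   4   6  10] [310.4 242.6]
S [324 243   3   2   6] [325.  243.5]
S [329 242   1   1   1] [329. 242.]
S [310 249   3   3   7] [311.1 249.7]
S [325 249   2   2   4] [325.5 249.5]
S [330 251   1   1   1] [330. 251.]
A [342 238   1   2   2] [342.  238.5]
A [347 239   3   3   9] [348. 240.]
A [353 239   1   1   1] [353. 239.]
A [354 240   4   4  11] [355.3 241.8]
A [360 241   2   2   3] [360.7 241.3]
A [337 244   2   3   4] [337.8 245.2]
A [342 246   4   4  12] [343.9 247.3]
A [349 248   5   4  11] [350.9 249.3]
A [353 253   3   1   3] [354. 253.]
```

View pics/m6.png

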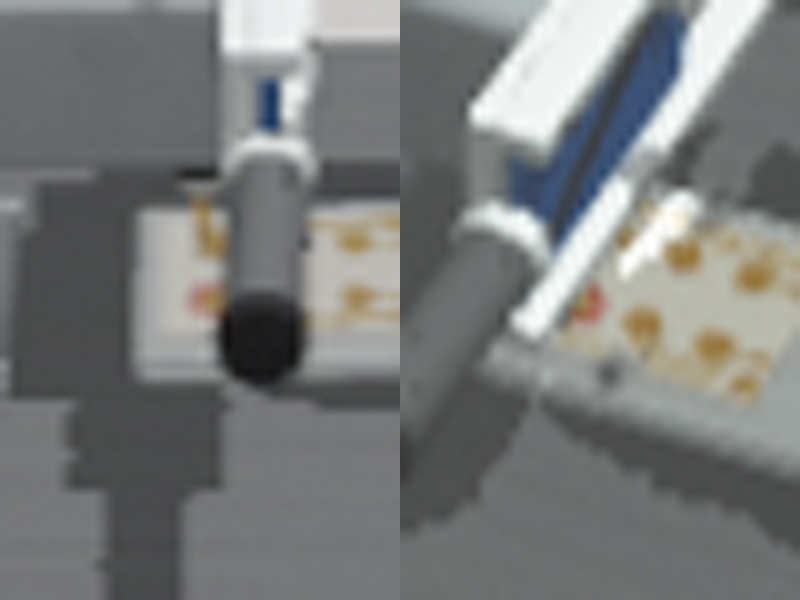

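Side crop: pin column at u≈310.3, ring centred at about (310.6,249.8), so x looks close. The scene view hides the pin. I'll re-measure the base and carrier edges in the close wrist picture.

```bash
cat > edges.py <<'E'
from h import *
import sys
def fit(p):
    vx,vy,x,y=cv2.fitLine(np.array(p,np.float32),cv2.DIST_HUBER,0,.0005,.0005).ravel();d=np.array([vx,vy]);return np.array([x,y]),d
def X(a,b): t=np.linalg.solve(np.c_[a[1],-b[1]],b[0]-a[0]);return a[0]+t[0]*a[1]
ang=lambda l:np.degrees(np.arctan(l[1][1]/l[1][0])).round(2)
def edge(f,P,Q,z,n=40,w=9,sign=None):
    """strongest gray edge across segment P-Q given as world pts (approx), searched +-w mm along the normal"""
    g=cv2.GaussianBlur(f['frame'].max(2).astype(np.float32),(3,3),0);P=np.array(P);Q=np.array(Q);d=(Q-P)/np.linalg.norm(Q-P);nn=np.array([-d[1],d[0]]);out=[]
    s=np.arange(-w,w,.25)/1000
    for t in np.linspace(0,1,n):
        W=np.array([np.r_[P+(Q-P)*t+nn*k,z] for k in s]);px=proj(f,W).astype(np.float32)
        if (px<1).any() or (px[:,0]>638).any() or (px[:,1]>478).any(): continue
        v=cv2.remap(g,px[:,:1],px[:,1:],1).ravel();v=cv2.GaussianBlur(v[None],(9,1),0)[0];e=np.gradient(v)*(sign or 1)
        e=e if sign else abs(e);k=np.argmax(e[4:-4])+4
        if e[k]>1.0: out.append(W[k,:2])
    return np.array(out)
E
python3 - <<'E'
from edges import *
for nm,t in(('w5',(.4276,.0029)),('w6',(.4515,-.0205))):
    f=load(nm);print(nm,(-f['R'].T@f['t']).round(4))
    a=np.radians(2.35);x=np.array([np.cos(a),np.sin(a)]);y=np.array([-x[1],x[0]]);m=np.array([.3846,-.009])
    # base front (normal of P->Q along +y is -x => dark->bright sign +)
    F=fit(edge(f,m-.14*y,m+.14*y,.012,sign=1))
    R=fit(edge(f,m-.16*y+.005*x,m-.16*y+.06*x,.012,sign=-1));L=fit(edge(f,m+.16*y+.005*x,m+.16*y+.06*x,.012,sign=1))
    cr,cl=X(F,R),X(F,L);print('base',ang(F),ang(R),ang(L),cr,cl,np.linalg.norm(cl-cr))
    b=np.radians(4.05);cx=np.array([np.cos(b),np.sin(b)]);cy=np.array([-cx[1],cx[0]]);c=np.array(t)-.025*cx
    G=fit(edge(f,c-.035*cy,c-.018*cy,.02,sign=-1));G2=fit(np.r_[edge(f,c-.036*cy,c-.018*cy,.02,sign=-1),edge(f,c+.018*cy,c+.036*cy,.02,sign=-1)])
    r=fit(edge(f,c-.04*cy+.003*cx,c-.04*cy+.03*cx,.02));l=fit(edge(f,c+.04*cy+.003*cx,c+.04*cy+.03*cx,.02))
    kr,kl=X(G2,r),X(G2,l);print('car',ang(G2),ang(r),ang(l),kr,kl,np.linalg.norm(kl-kr))
    yy=(cl-cr)/np.linalg.norm(cl-cr);xx=np.array([yy[1],-yy[0]]);pin=(cl+cr)/2+.22*xx
    ca=b;C=(kr+kl)/2;pad=C+.176*cx+.014*cy;print('pin',pin,'pad',pad,'go',pin-pad,'tool-tab',C+.025*cx-t)
E
```

```text
w5 [ 0.3602 -0.0023  0.1778]Traceback (most recent call last):
  File "<stdin>", line 7, in <module>
  File "edges.py", line 4, in fit
    vx,vy,x,y=cv2.fitLine(np.array(p,np.float32),cv2.DIST_HUBER,0,.0005,.0005).ravel();d=np.array([vx,vy]);return np.array([x,y]),d
              ~~~~~~~~~~~^^^^^^^^^^^^^^^^^^^^^^^^^^^^^^^^^^^^^^^^^^^^^^^^^^^^^
cv2.error: OpenCV(4.12.0) /io/opencv/modules/imgproc/src/linefit.cpp:618: error: (-215:Assertion failed) npoints2 >= 0 || npoints3 >= 0 in function 'fitLine'
```

```bash
python3 - <<'E'
from edges import *
for nm,t in(('w1',(.4276,.003)),('w4',(.4276,.003)),('w5',(.4276,.0029)),('w6',(.4515,-.0205))):
  try:
    f=load(nm);print(nm,(-f['R'].T@f['t']).round(4))
    a=np.radians(2.35);x=np.array([np.cos(a),np.sin(a)]);y=np.array([-x[1],x[0]]);m=np.array([.3846,-.009])
    F=fit(edge(f,m-.14*y,m+.14*y,.012,sign=1))
    print('front dist to m',(F[0]-m)@x,ang(F))
    b=np.radians(4.05);cx=np.array([np.cos(b),np.sin(b)]);cy=np.array([-cx[1],cx[0]]);c=np.array(t)-.025*cx
    G2=fit(np.r_[edge(f,c-.036*cy,c-.018*cy,.02,sign=-1,w=6),edge(f,c+.018*cy,c+.036*cy,.02,sign=-1,w=6)])
    r=fit(edge(f,c-.04*cy+.003*cx,c-.04*cy+.03*cx,.02,w=6));l=fit(edge(f,c+.04*cy+.003*cx,c+.04*cy+.03*cx,.02,w=6))
    kr,kl=X(G2,r),X(G2,l);print('car',ang(G2),ang(r),ang(l),kr,kl,np.linalg.norm(kl-kr))
    C=(kr+kl)/2;pad=C+.176*cx+.014*cy;print('pad',pad,'tab-tool',C+.025*cx-t)
    R=fit(edge(f,m-.16*y+.005*x,m-.16*y+.06*x,.012,sign=-1));L=fit(edge(f,m+.16*y+.005*x,m+.16*y+.06*x,.012,sign=1))
    cr,cl=X(F,R),X(F,L);print('base',ang(F),ang(R),ang(L),cr,cl,np.linalg.norm(cl-cr))
    yy=(cl-cr)/np.linalg.norm(cl-cr);xx=np.array([yy[1],-yy[0]]);print('pin',(cl+cr)/2+.22*xx)
  except cv2.error: print('no corner')
# side: x of pin and ring
S=load('s6')
print('side ring',onz(S,(310.6,249.8),.0225),'pin@y0',[ (lambda c,d:(c+d*(y0-c[1])/d[1]).round(4))(*ray(S,(310.3,241.))) for y0 in (0,.01)])
print(proj(S,[[.6045,.0005,.0345],[.6015,.0037,.0225]]))
E
```

```text
w1 [0.3468 0.0023 0.3066]
front dist to m -2.498953378149724e-05 -87.63
car -86.41 2.81 3.34 [ 0.4039836  -0.03918482] [0.39897576 0.04064319] 0.07998494
pad [0.57605138 0.02712457] tab-tool [-0.00118277 -0.00050514]
base -87.63 2.33 2.35 [ 0.39112404 -0.16732806] [0.3780087  0.14986327] 0.31746235
pin [6.0437858e-01 3.5648327e-04]
w4 [ 0.3595 -0.0031  0.2605]
front dist to m -0.00024999292718912874 -87.65
car -86.68 5.27 3.42 [ 0.4034771 -0.0398063] [0.39882392 0.04036712] 0.08030835
pad [0.57572224 0.0266758 ] tab-tool [-0.00151191 -0.00095392]
base -87.65 2.26 2.35 [ 0.39082554 -0.16710205] [0.37785408 0.1496068 ] 0.3169744
pin [6.0415554e-01 2.5537238e-04]
w5 [ 0.3602 -0.0023  0.1778]
front dist to m -0.0005499878529169882 -87.66
car -85.95 4.22 4.05 [ 0.40426055 -0.03913524] [0.39864343 0.04019802] 0.07953187
pad [0.57602372 0.02692678] tab-tool [-0.00121043 -0.00060294]
no corner
w6 [ 0.3841 -0.0259  0.1778]
front dist to m 5.0017197813170574e-05 -87.68
car -85.95 4.66 4.38 [ 0.4281837 -0.0628624] [0.42255393 0.01664993] 0.079711385
pad [0.59994053 0.00328916] tab-tool [-0.00119361 -0.00084056]
no corner
side ring [0.60345119 0.00738968 0.0225    ] pin@y0 [array([0.6043, 0.    , 0.0481]), array([0.6034, 0.01  , 0.0547])]
[[310.31176024 245.01945536]
 [311.36104838 249.09556985]]
```

Results agree across four pictures: pin (0.6043, 0.0003), pad (0.5999, 0.0033). The side ring edge fits too. I'll do the final shift, check it, then release.

Emit:
play_rows([
  [[0.0022,-0.0015,0,0,0,0,0],[0.0021,-0.0015,0,0,0,0,0],[0,0,0,0,0,0,0],[0,0,0,0,0,0,0],[0,0,0,0,0,0,0]],
])

```text
time: 7.7
tool_pos: [0.4552, -0.0236, 0.0048]
tool_rot: [-0.001, -0.036, 0.999, 0.0]
contact_force: [-2.9, 4.1, 7.1]
gripper_width: 0.099
grasp_force: 62.1
```

```bash
cat > chk.py <<'E'
from edges import *
s=manip.state();f=grab('wrist',sys.argv[1]+'.png');t=s['tool_pos'][:2];print(s['tool_pos'],s['contact_force'])
if len(sys.argv)>2: t=np.array([float(sys.argv[2]),float(sys.argv[3])])
b=np.radians(4.05);cx=np.array([np.cos(b),np.sin(b)]);cy=np.array([-cx[1],cx[0]]);c=t-.025*cx
G2=fit(np.r_[edge(f,c-.036*cy,c-.018*cy,.02,sign=-1,w=6),edge(f,c+.018*cy,c+.036*cy,.02,sign=-1,w=6)])
r=fit(edge(f,c-.04*cy+.003*cx,c-.04*cy+.03*cx,.02,w=6));l=fit(edge(f,c+.04*cy+.003*cx,c+.04*cy+.03*cx,.02,w=6))
kr,kl=X(G2,r),X(G2,l);C=(kr+kl)/2;y=(kl-kr)/np.linalg.norm(kl-kr);x=np.array([y[1],-y[0]])
print('w',np.linalg.norm(kl-kr),'yaw',np.degrees(np.arctan2(x[1],x[0])),'pad',C+.176*cx+.014*cy)
E
python3 chk.py w7
```

```text
[ 0.45522738 -0.02355823  0.00477395] [-2.90154901  4.05786719  7.08207288]
w 0.07975 yaw 4.0405464 pad [6.03657744e-01 3.59681230e-04]
```

Pad measured at (0.6037, 0.0004), within 1 mm of the pin. Releasing and lifting.

Emit:
play_rows([
  [[0,0,0,0,0,0,0.3],[0,0,0,0,0,0,0.5],[0,0,0,0,0,0,0.7],[0,0,0,0,0,0,0.8],[0,0,0.01,0,0,0,0.8],[0,0,0.03,0,0,0,0.8],[0,0,0.03,0,0,0,0.8],[0,0,0.03,0,0,0,0.8],[0,0,0,0,0,0,0.8],[0,0,0,0,0,0,0.8]],
])

```text
time: 8.75
tool_pos: [0.4564, -0.0241, 0.1059]
tool_rot: [0.001, -0.035, 0.999, -0.0]
contact_force: [0.2, 0.3, -0.2]
gripper_width: 0.8
grasp_force: 0.0
```

```bash
python3 chk.py w8 .4552 -.0236
```

```text
[ 0.45641443 -0.02407984  0.10586056] [ 0.19377333  0.25072695 -0.20749957]
w 0.07981244 yaw 4.049992 pad [6.03134832e-01 2.51528602e-04]
```

Emit:
play_rows([
  [[0,0,0.04,0,0,0,0.45],[0,0,0.04,0,0,-1.7,0.45],[0,0,0.04,0,0,0,0.45],[0.03,-0.002,0.005,0,0,0,0.45],[0.03,-0.002,0,0,0,0,0.45],[0.03,-0.002,0,0,0,0,0.45],[0.018,0,0,0,0,0,0.45],[0,0,0,0,0,0,0.45],[0,0,0,0,0,0,0.45],[0,0,0,0,0,0,0.45]],
])

```text
time: 9.8
tool_pos: [0.5625, -0.0298, 0.2286]
tool_rot: [-0.001, -0.021, 1.0, 0.0]
contact_force: [0.5, -0.5, 0.0]
gripper_width: 0.452
grasp_force: 0.0
```

```bash
python3 - <<'E'
from h import *
f=grab('wrist','w9.png');s=manip.state();print(s['tool_pos'],s['tool_rot'],(-f['R'].T@f['t']).round(4))
h=cv2.cvtColor(f['frame'],cv2.COLOR_BGR2HSV);m=cv2.inRange(h,(0,120,80),(8,255,255))|cv2.inRange(h,(172,120,80),(180,255,255))
k,l,st,c=cv2.connectedComponentsWithStats(m)
for a,b in zip(st[1:],c[1:]):
    if a[4]>8: print('red',a,b.round(1),onz(f,b,.165).round(4))
print(proj(f,[[.5886,-.1405,.173],[.6043,.0003,.166]]))
E
```

```text
[ 0.5626785  -0.02977097  0.22900962] [-4.84549166e-04 -2.05691654e-02  9.99788312e-01  6.97107209e-05] [ 0.4955 -0.0331  0.4018]
red [169 238   6   7  30] [171.9 240.3] [ 0.5667 -0.1301  0.165 ]
red [176 281   3   5  10] [177.3 283.6] [ 0.5986 -0.1283  0.165 ]
red [300 289  11  17 125] [305.2 296.6] [ 0.6049 -0.0373  0.165 ]
red [439 316   8  12  87] [442.5 321.6] [0.6205 0.0638 0.165 ]
[[153.99853384 273.87927238]
 [357.65172639 298.48287714]]
```

View pics/w9.png

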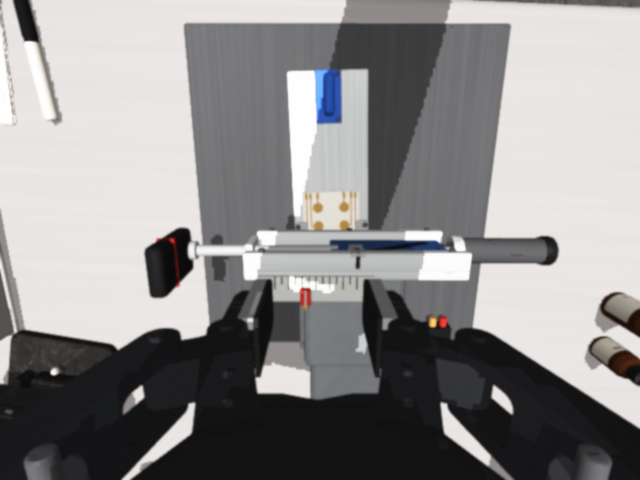

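The wrist view from above shows the red cursor at (305,297), the black index finger at about (357,262), and the grip at u 147–190, matching the predicted (154,274). Now I'll localise the index finger and cursor numerically.

```bash
python3 - <<'E'
from h import *
f=load('w9');g=f['frame']
print('index gray rows 244-292, cols 346-368');print(g.max(2)[244:292:2,346:369])
print('cursor rows 286-310 cols 294-316 (G)');print(g[284:310:2,294:317,1]);print('R');print(g[284:310:2,294:317,2])
E
```

```text
index gray rows 244-292, cols 346-368
[[ 73  73  75  77  79  79  80  79  78  78  79  78  80  79  80  76  76  72
   72  72  72  72  73]
 [ 74  74  78  84  86  86  84  84  83  82  81  83  83  85  84  84  79  75
   72  73  73  72  72]
 [ 75  75  83  89  89  87  84  76  68  61  58  57  61  70  78  84  83  78
   74  72  71  71  69]
 [ 90  93  96  98  93  88  86  84  79  76  74  73  72  77  82  86  86  87
   85  84  83  81  79]
 [123 122 122 118 110 105 109 112 112 109 103  92  87  94 106 111 113 113
  114 117 120 121 121]
 [173 174 174 170 160 146 149 153 154 153 148 141 137 137 146 153 154 154
  154 157 166 171 172]
 [192 192 190 188 182 171 168 169 167 154 128 107 102 113 136 155 164 167
  173 179 186 189 190]
 [194 194 194 194 193 189 191 190 185 158  97  44  39  72 128 171 185 187
  190 192 193 194 194]
 [194 194 193 192 194 194 193 192 187 159  96  42  42  87 143 180 190 191
  193 192 192 193 192]
 [193 192 193 194 193 192 193 190 182 150  88  39  44  90 147 181 191 193
  192 192 192 192 192]
 [189 190 190 190 189 189 190 188 173 133  75  35  42  88 145 178 188 190
  191 190 190 190 
[... 3129 characters left out ...]
179 185 186 186 186]
 [185 186 186 186 184 178 173 176 178 179 180 182 180 179 178 173 166 167
  179 184 186 186 185]
 [185 185 185 184 184 178 172 175 178 179 181 182 180 177 177 173 165 166
  178 184 185 185 185]
 [165 166 165 165 164 164 166 172 178 178 181 182 180 178 177 172 161 156
  166 172 174 173 173]
 [ 87  89  87  88  93 114 144 168 175 178 180 181 179 178 175 170 154 136
  132 134 135 135 135]
 [ 60  60  62  63  69  93 128 155 167 172 178 180 176 170 166 157 143 130
  124 126 127 125 126]
 [ 60  61  62  63  68  84 108 125 144 159 170 174 171 157 139 125 124 125
  124 125 124 124 123]
 [ 61  61  62  62  68  82 104 119 132 148 160 164 162 151 134 122 122 124
  124 125 124 125 124]]
```

```bash
python3 - <<'E'
from h import *
f=load('w9');g=f['frame'].max(2).astype(int);a=np.radians(2.36);X=np.array([np.cos(a),np.sin(a)]);Y=np.array([-X[1],X[0]]);pin=np.array([.6043,.0003])
st=lambda P:(np.round((P[:2]-pin)@X*1000,1),np.round((P[:2]-pin)@Y*1000,2))
for z in(.162,.166,.170):
    i=st(onz(f,(357.5,266),z));c=st(onz(f,(305,298),z));print(z,'index',i,'cursor',c,'D',round(i[1]-c[1],2))
r=g[277:283].mean(0);t=[u for u in range(270,366) if r[u]<r[u-1] and r[u]<=r[u+1] and r[u]<r[u-3:u+4].max()-12]
print('ticks',t,[st(onz(f,(u,280),.166))[1] for u in t])
# grip top
print('grip',[st(onz(f,p,.173)) for p in((147,245),(147,297))])
E
```

```text
0.162 index (np.float64(-23.2), np.float64(-0.36)) cursor (np.float64(1.5), np.float64(-37.83)) D 37.47
0.166 index (np.float64(-24.6), np.float64(-0.84)) cursor (np.float64(-0.4), np.float64(-37.68)) D 36.84
0.17 index (np.float64(-26.1), np.float64(-1.31)) cursor (np.float64(-2.2), np.float64(-37.53)) D 36.22
ticks [274, 281, 287, 295, 302, 309, 315, 322, 329, 336, 343, 350, 357] [np.float64(-59.43), np.float64(-54.49), np.float64(-50.26), np.float64(-44.61), np.float64(-39.68), np.float64(-34.74), np.float64(-30.51), np.float64(-25.57), np.float64(-20.63), np.float64(-15.69), np.float64(-10.75), np.float64(-5.82), np.float64(-0.88)]
grip [(np.float64(-42.0), np.float64(-142.25)), (np.float64(-4.4), np.float64(-146.9))]
```

Index rests at tick 0 and the cursor sits about 37.5 mm to its right (5 mm ticks as the ruler). Moving over the grip.

Emit:
play_rows([
  [[0.006,-0.03,0,0,0,0,0.45],[0.01,-0.04,0,0,0,0,0.45],[0.01,-0.0405,0,0,0,0,0.45],[0,0,0,0,0,0,0.45],[0,0,-0.03,0,0,0,0.45],[0,0,-0.02,0,0,0,0.45],[0,0,0,0,0,0,0.45],[0,0,0,0,0,0,0.45]],
])

```text
time: 10.65
tool_pos: [0.5892, -0.1398, 0.1798]
tool_rot: [-0.0, -0.021, 1.0, 0.0]
contact_force: [0.7, -0.4, 0.3]
gripper_width: 0.444
grasp_force: 0.0
```

```bash
python3 - <<'E'
from h import *
f=grab('wrist','w10.png');s=manip.state();print(s['tool_pos'],s['tool_rot'],s['contact_force'])
print('pred grip top corners',proj(f,[[.5886+i*.019,-.1405+j*.0065,.173] for i in(-1,1) for j in (-1,1)]).round(1).tolist())
g=f['frame'].max(2);T=proj(f,[[.575,-.1405,.173]])[0].astype(int);print(T)
print(g[T[1]-40:T[1]+60:6,T[0]-45:T[0]+46:3])
E
```

```text
[ 0.5899236  -0.14014748  0.18092622] [ 8.21840270e-04 -2.07522832e-02  9.99784265e-01 -3.00599384e-04] [ 0.28443835 -0.58370736  1.02138764]
pred grip top corners [[306.2, 233.4], [331.2, 234.4], [303.9, 300.5], [327.6, 301.4]]
[318 243]
[[211 211 210 210 211 211 210 209 119 105 105 106 105 106 106 105 103 106
  101  87  56  53  54  54  56  53  53  53  52  52  53]
 [211 211 211 211 210 210 210 208 123 105 106 104 105 105 106 103 102 106
   89  54  54  52  53  53  53  54  53  53  54  54  53]
 [214 214 213 213 213 214 213 213 127 103 104 105  61  16  12  11  12  42
   61  52  54  53  52  55  54  53  52  52  52  53  53]
 [212 211 212 211 211 210 211 211 125 102 103  86  13  10   9  11  10  11
   36  52  53  53  52  54  54  53  54  53  52  53  54]
 [209 209 208 209 210 210 210 210 126 102  92 115  64  17  11  11  14  54
  116  54  54  53  53  54  55  53  53  53  52  52  53]
 [211 211 211 210 210 210 210 210 136  90  53  27  10  10  10  12  11   8
   32 109  98  60  59  61  60  59  59  60  59  58  60]
 [209 208 209 209 208 208 208 208 134  60  51  18  15  17  18  17  18  15
   21 119 124
[... 632 characters left out ...]
   14  48  53  53  51  54  54  54  52  51  51  53  55]
 [205 210 210 180 122 123 123 123  98  53  50  19  14  17  18  19  16  16
   16  48  53  53  52  53  54  53  52  51  52  53  54]
 [117 156 145 124 123 123 122 123 101  52  51  19  18  19  16  17  18  16
   15  49  53  54  52  53  54  54  53  51  52  53  39]
 [108 124 123 125 123 125 123 124 104  52  51  21  16  18  17  17  18  16
   16  50  54  54  52  54  54  53  53  52  51  53  28]
 [105 122 123 124 123 123 124 123 104  52  53  29  25  30  29  20  17  17
   22  52  54  54  51  54  54  52  52  52  52  54  27]
 [ 91 123 122 122 123 123 123 121 105  53  54  53  44  39  38  38  37  45
   52  51  54  54  52  53  55  52  52  51  52  53  24]]
```

Grip is where predicted (u 306–327). Lowering and gripping.

Emit:
play_rows([
  [[-0.001,0,-0.025,0,0,0,0.45],[0,0,-0.025,0,0,0,0.45],[0,0,-0.012,0,0,0,0.45],[0,0,-0.006,0,0,0,0.45],[0,0,0,0,0,0,0.45],[0,0,0,0,0,0,0.3],[0,0,0,0,0,0,0],[0,0,0,0,0,0,0],[0,0,0,0,0,0,0],[0,0,0,0,0,0,0]],
])

```text
time: 11.7
tool_pos: [0.5896, -0.1402, 0.1133]
tool_rot: [0.001, -0.021, 1.0, 0.0]
contact_force: [-0.9, 2.8, 5.1]
gripper_width: 0.142
grasp_force: 60.0
```

```bash
python3 - <<'E'
from h import *
f=grab('wrist','w11.png');S=grab('side','s11.png');A=grab('scene','a11.png');s=manip.state();print(s['tool_pos'],s['contact_force'],s['gripper_width'],s['grasp_force'])
# index & cursor predicted px
for n,F in(('w',f),('A',A),('S',S)): print(n,proj(F,[[.5807,-.0017,.164],[.6056,-.0376,.168]]).round(1).tolist())
E
```

```text
[ 0.5896255  -0.1402271   0.11333189] [-0.24562065  2.31525447  5.86701814] 0.1439855598787429 59.9997353553772
w [[688.4, 315.9], [585.1, 376.1]]
A [[346.2, 204.3], [343.8, 191.8]]
S [[317.9, 205.6], [309.8, 197.9]]
```

Emit:
play_rows([
  [[0.0002,-0.004,0,0,0,0,0],[0.0002,-0.004,0,0,0,0,0],[0.0002,-0.004,0,0,0,0,0],[0.0001,-0.004,0,0,0,0,0],[0.0002,-0.004,0,0,0,0,0],[0.0002,-0.004,0,0,0,0,0],[0.0001,-0.004,0,0,0,0,0],[0.0002,-0.004,0,0,0,0,0],[0,-0.002,0,0,0,0,0],[0,0,0,0,0,0,0]],
])

```text
time: 12.85
tool_pos: [0.5909, -0.1735, 0.1133]
tool_rot: [0.001, -0.021, 1.0, 0.001]
contact_force: [-2.0, 5.8, 7.0]
gripper_width: 0.142
grasp_force: 60.2
```

```bash
python3 - <<'E'
from h import *
f=grab('wrist','w12.png');A=grab('scene','a12.png');s=manip.state();print(s['tool_pos'],s['contact_force'],s['gripper_width'],s['grasp_force'])
A0=load('a11');print('index now pred A',proj(A,[[.5807+.0014,-.0017-.034,.164],[.6056,-.0376,.168]]).round(1).tolist(),'w',proj(f,[[.5821,-.0357,.164],[.6056,-.0376,.168]]).round(1).tolist())
print('before');print(A0['frame'][184:212,332:356].max(2));print('after');print(A['frame'][184:212,332:356].max(2));
print('after R-G');print(A['frame'][184:204,332:356,2].astype(int)-A['frame'][184:204,332:356,1])
E
```

```text
[ 0.59093865 -0.17341051  0.11333012] [-0.53517052  4.76569545  7.09500303] 0.14096011419423107 60.16600012779236
index now pred A [[351.9, 196.3], [343.8, 191.8]] w [[686.2, 315.7], [672.4, 376.1]]
before
[[204 204 204 206 205 204 207 207 208 207 208 207 205 204 206 205 206 205
  204 205 205 205 204 204]
 [204 205 205 205 205 206 207 207 209 208 207 206 206 205 205 206 206 205
  204 205 206 206 204 204]
 [206 205 204 205 206 207 208 207 208 208 206 205 205 206 206 196 204 204
  205 206 205 205 205 205]
 [208 205 204 205 205 207 206 207 206 207 207 206 206 205 201 176 182 187
  199 185 202 205 193 190]
 [206 205 204 206 208 208 206 207 207 207 206 205 205 207 187 164 160 165
  176 161 186 190 175 168]
 [205 204 206 207 207 208 207 207 206 206 205 205 207 192 168 160 160 160
  161 159 164 169 155 162]
 [205 205 206 207 208 206 206 206 205 206 205 206 191 169 160 159 159 148
  146 160 160 153 153 160]
 [169 171 203 208 207 207 206 205 204 205 213 177 166 161 161 160 161 149
  133 157 144 143 161 158]
 [132 131 168 173 203 207 205 205 221 214 229 195 213 176 154 146 157 148
  133 165 13
[... 6100 characters left out ...]
-9  -8  -8  -6  -5  -2  -3  -4  -4  -5  -5   5   5  -3  -6  -6  -6
   -5  -8  -7  -4  -5  -4]
 [ -9 -10  -9  -9  -9  -7  -6  -5  -4  -4  -4  -4  -5  -5  -4  -6  -7  -5
   -8  -4  -5  -7  -5  -9]
 [ -9 -10  -8  -9  -9  -7  -4  -4  -5  -5  -5  -5  -5  -5  -6  -7  -6  -4
   -5  -6  -6  -4  -6  -3]
 [ -9  -9  -9  -8 -10  -8  -4  -4  -4  -4  -4  -9  -4  -5  -6  -6  -6  -4
   -4  -5  -6  -6  -5  -3]
 [ -9  -9  -8  -8  -7  -5  -4  -4  -5  -4  -4  -6  -5  -8  -6  -5  -6  -5
   -4  -5  -4  -6  -4  -5]
 [ -8  -8  -9 -10  -5  -4  -4  -4  -4  -5  -7  -6  -7  -5  -5  -4  -5  -5
   -6  -4  -4  -4  -3  -7]
 [ -8  -8  -9  -9  -5  -4  -4  -4  -5  -5  -6  -4  -8  -5  -6  -5  -5  -5
   -6  -4  -7  -4  -3  -4]]
```

```bash
python3 - <<'E'
from h import *
A=load('a12');a=np.radians(2.36);Y=np.array([-np.sin(a),np.cos(a)]);X=np.array([np.cos(a),np.sin(a)]);pin=np.array([.6043,.0003])
def sub(f,box):  # dark centroid
    u0,u1,v0,v1=box;g=240-f['frame'][v0:v1,u0:u1].max(2).astype(float);g[g<60]=0
    v,u=np.mgrid[v0:v1,u0:u1];return (u*g).sum()/g.sum(),(v*g).sum()/g.sum()
# tip blobs (same 3x3 shape)
b=sub(load('a11'),(345,348,205,208));c=sub(A,(350,353,197,200));print(b,c)
r=A['frame'].astype(int);m=(r[...,2]-r[...,1])[186:200,336:350].clip(30)-30;v,u=np.mgrid[186:200,336:350];rc=((u*m).sum()/m.sum(),(v*m).sum()/m.sum());print('red',rc)
st=lambda P:(np.round((P[:2]-pin)@X*1000,1),np.round((P[:2]-pin)@Y*1000,2))
for z in (.160,.164):
  i0,i1=st(onz(A,b,z)),st(onz(A,c,z));print('idx',z,i0,i1)
for z in(.164,.168): print('cur',z,st(onz(A,rc,z)),st(onz(A,(342.8,192.8),z)))
E
```

```text
(np.float64(346.5093896713615), np.float64(206.4882629107981)) (np.float64(351.4914004914005), np.float64(198.47911547911548))
red (np.float64(343.0971524288107), np.float64(193.60301507537687))
idx 0.16 (np.float64(-25.8), np.float64(1.69)) (np.float64(-24.3), np.float64(-31.55))
idx 0.164 (np.float64(-27.6), np.float64(6.02)) (np.float64(-26.1), np.float64(-27.08))
cur 0.164 (np.float64(0.2), np.float64(-35.15)) (np.float64(2.2), np.float64(-37.69))
cur 0.168 (np.float64(-1.7), np.float64(-30.65)) (np.float64(0.3), np.float64(-33.18))
```

Index moved 33.2 mm in the scene camera, the same as the tool's travel. About 4 mm is left.

Emit:
play_rows([
  [[0.0001,-0.002,0,0,0,0,0],[0,-0.0015,0,0,0,0,0],[0,-0.0005,0,0,0,0,0],[0,0,0,0,0,0,0],[0,0,0,0,0,0,0],[0,0,0,0,0,0,0]],
])

```text
time: 13.55
tool_pos: [0.5911, -0.1772, 0.1133]
tool_rot: [0.001, -0.021, 1.0, 0.001]
contact_force: [-1.2, 6.0, 6.7]
gripper_width: 0.145
grasp_force: 60.2
```

```bash
python3 - <<'E'
from h import *
A=grab('scene','a13.png');S=grab('side','s13.png');W=grab('wrist','w13.png');s=manip.state();print(s['tool_pos'],s['contact_force'],s['gripper_width'],s['time'])
print(A['frame'][190:204,340:362].max(2))
# gold/red visible pads side, compare carrier unmoved via blue tab in A
for n in('a11','a13','s11','s13'):
    f=load(n);h=cv2.cvtColor(f['frame'],cv2.COLOR_BGR2HSV);m=cv2.inRange(h,(105,150,60),(130,255,255));m[:, :340]=0;m[:220]=0;k=cv2.moments(m,True);print(n,k['m10']/k['m00'],k['m01']/k['m00'])
E
```

```text
[ 0.59109406 -0.17712517  0.11330838] [-1.04547247  6.34129809  6.54400326] 0.14525402501436463 13.7
[[130 131 129 130 144 228 240 241 241 230 228 240 241 231 232 219 218 170
  162 164 165 152]
 [130 130 145 118 209 238 241 241 241 231 209 238 227 214 241 240 241 223
  170 164 157 125]
 [178 184 213 184 234 238 229 226 240 230 205 241 207 219 241 242 242 243
  225 223 138 122]
 [182 203 238 236 239 240 207 224 228 186 227 221 229 232 243 243 243 243
  244 225 114 120]
 [130 157 198 206 214 215 193 236 194 179 225 222 236 240 242 243 243 244
  234 169 102 127]
 [115 146 131 134 144 171 219 212 188 218 214 231 238 242 242 243 243 245
  196 153 137 147]
 [179 213 208 208 188 199 236 196 228 213 233 197 228 241 244 243 230 216
  150 142 152 141]
 [229 240 241 241 197 204 239 212 220 225 240 165 153 189 201 233 192 147
  129 127 135 123]
 [239 241 241 241 222 227 227 197 221 241 240 173 132 157 161 185 156 137
  127 126 127 127]
 [241 241 241 229 239 230 216 210 230 242 241 224 222 230 167 135 134 136
  131 126 126 134]
 [241 242 241 211 238 193 213 235 233 241 242 243 243 244 143 126 123 139
  132 124 125 131]
 [241 241 241 192 222 203 230 236 240 241 242 243 243 235 147 127 129 137
  125 123 128 135]
 [228 239 218 189 218 221 231 237 241 242 243 243 244 195 138 127 168 164
  123 124 132 146]
 [230 240 198 229 210 231 231 242 241 243 243 244 219 150 129 149 193 161
  125 126 131 155]]
a11 392.88235294117646 255.66176470588235
a13 392.984375 255.921875
s11 361.93055555555554 242.20833333333334
s13 362.05960264900665 241.98675496688742
```

Travel is 36.95 mm against an estimated 37.3 mm, and the carrier hasn't moved. One last small trim.

Emit:
play_rows([
  [[0,-0.0003,0,0,0,0,0],[0,0,0,0,0,0,0],[0,0,0,0,0,0,0],[0,0,0,0,0,0,0]],
])

```text
time: 14.1
tool_pos: [0.5911, -0.1774, 0.1133]
tool_rot: [0.001, -0.021, 1.0, 0.001]
contact_force: [-2.2, 6.7, 7.7]
gripper_width: 0.143
grasp_force: 60.1
```

```bash
python3 - <<'E'
from plant import manip
s=manip.state();print(s['tool_pos'],s['contact_force'],s['grasp_force'],s['time']);print(manip.job_done())
E
```

```text
[ 0.59111073 -0.17738738  0.11334125] [-2.15722335  6.67341005  7.6605876 ] 60.1490718126297 14.1
the job is handed in; nothing more can be done
None
```

I handed the job in at 14.1 s, no verdict returned: the ringed pad measured about 1 mm from the pin's computed position (pin contact not seen directly), and the slide is held at 37.2 mm of pull against a cursor measured at about 37.3 mm.

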